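Select touch-off, touch the teach block at three points, select run

ROBOT

A 6-joint arm with a two-finger parallel gripper is mounted at the origin on a cart in front of the work surface, level with it; the furniture and walls round the work are solid. World frame = base frame: x ahead of the robot, y to its left, z up, the work surface at z = 0. Lengths are in mm, angles in rad, forces in N, time in s.
With the tool pointing down it reaches from about 275 to 825 mm from the base axis. Payload 5.2 kg.
Tool frame: the origin (TCP) lies between the finger pads; the fingertips stand 19 mm ahead of it and the grasp point (between the pads) is the TCP; z points along the fingers, y is the line along which they close (so a half turn about z gives the same grasp; the last joint's range is limited). The gripper opens to 93 mm and grips with 3 to 60 N. Pads are 15 mm wide; open, the fingers measure 128 mm over their backs; the gripper's body (75 mm by 188 mm) begins 65 mm behind the grasp point.
Start: joints at [1.057, 0.259, 1.535, -0, 1.348, -0.203], TCP at [168.179, 523.661, 237.653] pointing down, gripper open.
Joint ranges: [-3.14, 3.14], [-0.91, 2.08], [0.19, 2.58], [-1.22, 4.36], [0.22, 2.71], [-3.12, 3.12]. Speed limits (rad/s): [2.57, 2.57, 3.14, 3.14, 3.14, 3.14].

INTERFACE

Orientations are given as a unit quaternion [w, x, y, z].
In Python, from station import robot gives the robot as it stands.
- The arm moves only by the tool jog_arm, never from a script. Its argument "targets" is one flat list of numbers, 6 for each row, row after row: the shift along the tool's x, y, z scaled (see below), then the turn, a rotation vector about the tool's x, y, z scaled (see below). In form: [tx, ty, tz, wx, wy, wz, tx, ty, tz, wx, wy, wz, ...]. A call has 1 to 20 rows; each row is the pose to reach, as a shift and turn from the pose commanded when the call began, along the tool's axes at that moment; what a row does not reach only later rows make up. The controller multiplies each number of a shift by 0.25 m and each number of a turn by 90 degrees. A row lasts 1/10 s, in which the tool goes at most 50 mm and 8.59 degrees, less where a joint would pass 70% of its speed; a pose out of reach is approached as far as the arm can. A call with a number of a shift or a turn outside -1 to 1 is refused whole. A call with a gripper value outside its range is refused whole. "fingers" is the closure, from 0 (fully open) to 1 (shut), set as the call begins (left out, the last holds). The fingers move at their own pace and stop on an object; the grip force is fixed at half the most. Time passes only in rows, so rows that repeat a pose let the fingers close. It gives the time, the measured TCP pose, the force, the opening and the grip force at its end, in the units of the state.
- robot.sense(): the state, without advancing time (a new reading comes with each control period).
- robot.snapshot(name): name is "scene" or "top"; returns a dict with "image" (420x560x3 uint8, red, green, blue), "fx", "fy", "cx", "cy" (pixels), "R" (3x3) and "t" (3): a world point X has camera coordinates R X + t. Camera axes: x right, y down, z forward; pixel columns grow to the right and rows downward; lengths in mm; the calibration is good to about 2 mm. A picture is of the moment at which its call begins. There is no depth.
- robot.job_done(): hands the job in; it is judged then, once.
Trained networks look in a picture, given as the dict that the camera call returned (one of the last four; its "shot" number tells which), for a name from the list of things; names that differ only in an ending like _2 or _b are one class to them, and where a whole thing is asked for, a point or a joint stands for the part that bears it (a point fixed in the world has none). Each returns a list of dicts, best first, with "conf" (0 to 1); they miss things now and then, are a little off and sometimes report something else, mostly with a low value. They report only what shows in the picture. A call takes as long as a camera call.
- robot.masks_of(picture, label): "region" (420x560 bool, what is visible of it) and "point" ([column, row] in pixels, amid what is visible of it).
The state is a dict: "t": time; "joint_positions": joint angles; "joint_velocities": joint speeds; "joint_efforts": joint torques, N m; "position": TCP position; "tcp_rot": TCP orientation; "wrist_force": force on the tool from outside, world axes, zero at the start; "wrist_torque": the same for the moment, N m; "width": finger opening in mm; "gripper_force": force on a finger pad.
Only numpy, scipy, OpenCV 4.12 (cv2) and the standard library are available. Lean on these libraries where they do the work, as an engineer would, in place of code of your own. Each camera call takes 0.05 s, during which the arm holds its last target. There are 200 camera calls.

TASK

Turn the console's detented selector so that its pointer stands at the solid round disc mark (the 17 mm disc, not the small dot), the touch-off mode. Then touch off the teach block with the fingertips: gently push in the left stud on its near side, then the right stud on its near side, then the stud on its right-hand end, each until it clearly gives (about 4 mm) and letting it spring back before the next. Finally turn the selector to the ring mark and leave it there, without disturbing the glassware and bottle behind.

Things in the scene. Friction and masses are not known exactly. Their poses are not given: they have to be found in the camera images.
- console: grey box with white top plate, 120 mm (x) by 146 mm (y) by 34 mm high, fixed; origin at the centre of its underside, x away from the robot at yaw 0 (up to 0.35 rad either way). Selector axis vertical at x = -15 mm, y = 0. Six detents 0.6 rad apart lie round the far side; four black marks stand 55 mm from the axis at the last four (clockwise), in an order that changes.
- selector (a joint): selector angle in rad, grows clockwise seen from above; detents at 0, 0.6, 1.2, 1.8, 2.4, 3.0, stops 0.12 beyond the ends. At 0 the pointer points 1.5 rad left (anticlockwise) of the console's x axis, at 3.0 1.5 rad right of it. It starts between 0 and 0.75 (0 and 0.6 are unmarked). About 0.15 N m (5 N at 30 mm) takes it over a detent; it then snaps on into the next.
- selector_axis (a point): on the selector's axis, 67 mm above the work surface, level with the bar's top. Black bar 12 mm wide, 41 to 67 mm above the surface, from 14 mm behind the axis to 38 mm in front (pointing end, white line on top, this point's x axis); round hub 32 mm in diameter at its middle, 62 mm flat skirt below (top at 41 mm). Push the bar round from either side with a fingertip, or pinch it.
- selector_aim (a point): point on the pointer's line 55 mm from the axis, just above the console top (in the air beyond the bar's end): it lies over a mark when that mark is selected.
- mark_disc: solid flat black disc 17 mm in diameter, 3 mm high, fixed on the console top: the touch-off mode. Origin at the centre of its underside.
- mark_ring: flat black ring, 19 mm outside and 12 mm inside diameter, 3 mm high, fixed on the console top: the run mode. Origin at the centre of its underside. The other two marks, a 7 mm dot and a 15 mm square, are other modes.
- teach_block: aluminium block 44 mm deep (x) by 84 mm wide (y), its top 48 mm above the surface, on a dark steel base plate 60 x 100 x 8 mm, fixed to the surface. Origin at the centre of the underside; x points away from the robot at yaw 0 (up to 0.35 rad either way), y to the left, z up. Two studs on the near (-x) face at y = +25 and -25 mm, one in the middle of the right-hand (-y) end.
- stud_left_tip (a point): centre of the outer flat face of the steel stud at the left of the block's near (-x) face: 16 mm diameter, axis level and square to the block's face, sticking 11 mm out of it, 28 mm above the work surface. Pushed in along the block's +x.
- stud_right_tip (a point): centre of the outer flat face of the steel stud at the right of the block's near (-x) face: 16 mm diameter, axis level and square to the block's face, sticking 11 mm out of it, 28 mm above the work surface. Pushed in along the block's +x.
- stud_end_tip (a point): centre of the outer flat face of the steel stud on the block's right-hand (-y) end: 16 mm diameter, axis level and square to the block's face, sticking 11 mm out of it, 28 mm above the work surface. Pushed in along the block's +y.
- stud_left (a joint): stud travel in m: 0 = out, grows as it is pushed into the block, 0.007 = stop. A spring resists with about 1 N at first and 4.5 N at the stop, and pushes it out again.
- stud_right (a joint): stud travel in m: 0 = out, grows as it is pushed into the block, 0.007 = stop. A spring resists with about 1 N at first and 4.5 N at the stop, and pushes it out again.
- stud_end (a joint): stud travel in m: 0 = out, grows as it is pushed into the block, 0.007 = stop. A spring resists with about 1 N at first and 4.5 N at the stop, and pushes it out again.
- flask: conical glass flask, 78 mm wide, 135 mm high, standing behind the work; origin at the centre of its underside. Leave it alone.
- reagent_bottle: capped bottle, 58 mm diameter, 123 mm high, standing behind the console; origin at the centre of its underside. Leave it alone.
- beaker: beaker, 72 mm diameter, 90 mm high, standing behind the block; origin at the centre of its underside. Leave it alone.

How it is judged:
By the outcome, as a careful person would: the job done as asked, in the order asked, and still so for the second after the job is handed in, with the robot touching nothing.
It also fails if it takes over 72 s, if anything falls off the work surface, if the arm or the gripper's body presses on something with over 40 N, if the wrist force passes 120 N, or if a joint passes its speed limit or range.

## Working session

There is one attempt and no reset: what is moved stays moved. The work goes in short steps, Python scripts to look and compute and a tool call to move; the robot and the scene stay as the last step left them, time stands still between calls to the robot, and variables do not carry over. Pictures are saved under pics/ and viewed, at most 10 in all, crops included, and the job is handed in when it is done.

Besides the shell and the picture viewer there is one more tool, called after ">>>" as a command line: name --argument value ..., lists and objects as JSON in quotes. jog_arm: Moves the arm, as the interface text tells. Shifts and turns lie within -1 to 1; 1 stands for 0.25 m of shift or 90 degrees of turn. Its arguments: {"type":"object","properties":{"targets":{"type":"array","items":{"type":"number","minimum":-1,"maximum":1}},"fingers":{"type":"number"}},"required":["targets"]}

```bash
mkdir -p pics
cat > h.py <<'E'
import numpy as np, cv2
from station import robot
def ray(p,uv,z):
    R=np.array(p["R"]);t=np.array(p["t"]);c=-R.T@t
    d=R.T@np.array([(uv[0]-p["cx"])/p["fx"],(uv[1]-p["cy"])/p["fy"],1])
    return (c+d*(z-c[2])/d[2])
def proj(p,X):
    q=np.array(p["R"])@np.array(X,float)+np.array(p["t"]);return [p["fx"]*q[0]/q[2]+p["cx"],p["fy"]*q[1]/q[2]+p["cy"]]
def snap(n,f=None):
    p=robot.snapshot(n)
    if f: cv2.imwrite("pics/"+f,p["image"][:,:,::-1])
    return p
E
python3 - <<'E'
from h import *
for n in("top","scene"):
    p=snap(n,n+"1.png")
    print(n,p["fx"],(-np.array(p["R"]).T@p["t"]).round(), np.array(p["R"]).round(2).tolist())
    for l,z in(("console",34),("selector",67),("mark_disc",37),("mark_ring",37),("teach_block",48),("stud_left_tip",28),("stud_right_tip",28),("stud_end_tip",28),("flask",0),("reagent_bottle",0),("beaker",0)):
        for m in robot.masks_of(p,l)[:2]:
            print(l,round(m["conf"],2),np.round(m["point"],1),m["region"].sum(),ray(p,m["point"],z).round(1))
print(robot.sense())
E
```

```text
top 463.41380632649333 [479. -64. 933.] [[-0.02, -1.0, -0.0], [-0.99, 0.02, -0.13], [0.13, 0.0, -0.99]]
console 0.98 [210.3 258.8] 4449 [488.9  57.4  34. ]
selector 0.77 [211.4 264.7] 824 [477.6  51.   67. ]
mark_disc 0.45 [199.  239.9] 49 [525.6  78.6  37. ]
teach_block 0.95 [336.3 223. ] 1556 [ 551.1 -186.1   48. ]
stud_left_tip 0.59 [324.1 242. ] 36 [ 516.2 -163.6   28. ]
stud_right_tip 0.43 [177.5 154.8] 1073 [696.6 122.3  28. ]
stud_right_tip 0.31 [216.4 262.7] 815 [481.1  46.4  28. ]
flask 0.66 [224.1 154.3] 1297 [702.1  32.1   0. ]
reagent_bottle 0.96 [178.7 152.9] 1082 [707.3 125.6   0. ]
beaker 0.79 [286.7 149.9] 1378 [708.2 -96.8   0. ]
scene 466.72346800700143 [ 33. 356. 553.] [[-0.61, -0.79, -0.0], [-0.46, 0.35, -0.82], [0.65, -0.5, -0.58]]
console 0.78 [260.6 285.3] 5744 [473.9  67.4  34. ]
selector 0.97 [261.7 273.8] 1189 [464.7  70.5  67. ]
mark_disc 0.59 [236.5 269.6] 69 [524.3  79.4  37. ]
teach_block 0.59 [345.7 215.3] 1737 [ 514.4 -152.1   48. ]
stud_left_tip 0.37 [349.8 219.1] 53 [ 519.9 -169.9   28. ]
stud_right_tip 0.42 [366.4 210.5] 54 [ 520.4 -214.8   28. ]
fl
[... 185 characters left out ...]
ons': array([ 1.05721695e+00,  2.58615116e-01,  1.53501040e+00, -2.32675141e-06,
        1.34799964e+00, -2.02758369e-01]), 'joint_velocities': array([-0.0011197 ,  0.00034932, -0.00062311,  0.00105192,  0.00039952,
       -0.0014714 ]), 'joint_efforts': array([-1.26170016e-03, -4.37224710e+01, -2.84293950e+01,  7.19278841e-02,
        3.13978025e-02, -1.35695402e-05]), 'position': array([168.16870805, 523.65924234, 237.64041471]), 'tcp_rot': array([-4.63380666e-06,  1.54785414e-01,  9.87948114e-01, -1.56160574e-05]), 'wrist_force': array([ 0.30235151, -0.40463849, -0.1525787 ]), 'wrist_torque': array([-0.03456962,  0.01918865, -0.00122129]), 'gripper_force': 0.0, 'width': 92.75688394486411}
```

View pics/top1.png

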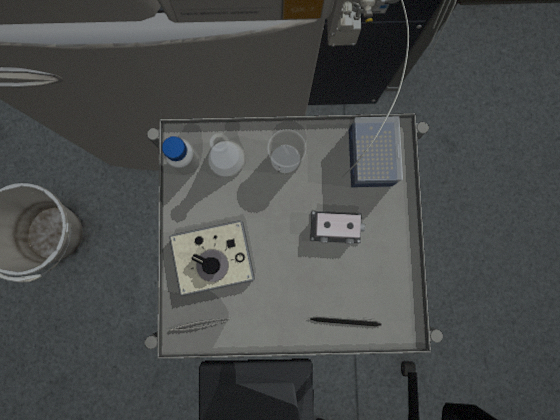

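View pics/scene1.png

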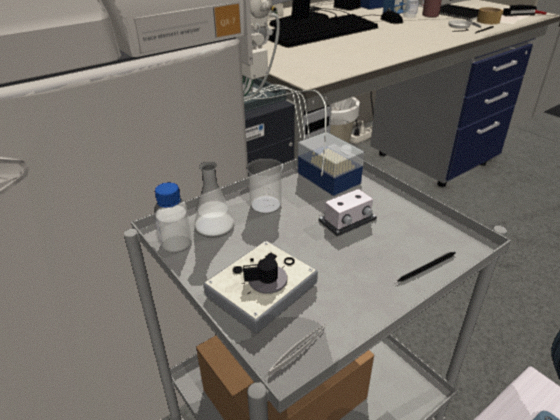

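The top view shows the console marks clockwise: disc (199,240), dot (215,237), square (231,243), ring (240,258). So disc = 1.2 and ring = 3.0. The bar points at (194,257), and the block is at (336,226) with near studs at (324,240) and (350,240).

```bash
cat > fit.py <<'E'
from h import *
from scipy.optimize import least_squares
p=snap("top"); g=cv2.cvtColor(p["image"],cv2.COLOR_RGB2GRAY)
def cen(u,v,r=7):
    w=g[v-r:v+r+1,u-r:u+r+1].astype(float); m=np.clip(110-w,0,None)
    yy,xx=np.mgrid[v-r:v+r+1,u-r:u+r+1]; return (m*xx).sum()/m.sum(),(m*yy).sum()/m.sum()
P=[ray(p,cen(*c),36.5)[:2] for c in((199,240,6),(215,237,5),(231,243,6),(240,258,7))]
print(np.round(P,1))
A=np.array([.3,-.3,-.9,-1.5])
f=lambda q:(np.c_[q[0]+55*np.cos(q[2]+A),q[1]+55*np.sin(q[2]+A)]-P).ravel()
s=least_squares(f,[477,51,.2]);print("axis,yaw",s.x.round(3),f(s.x).round(1))
m=robot.masks_of(p,"console")[0]["region"].astype(np.uint8)
r=cv2.minAreaRect(np.argwhere(m)[:,::-1].astype(np.float32));print("console rect",[ray(p,c,34)[:2].round(1).tolist() for c in cv2.boxPoints(r)])
b=((g>120).astype(np.uint8)); k=np.zeros_like(b);k[200:250,300:372]=b[200:250,300:372]
n,l,st,ce=cv2.connectedComponentsWithStats(k);i=1+st[1:,4].argmax()
r=cv2.minAreaRect(np.argwhere(l==i)[:,::-1].astype(np.float32));B=np.array([ray(p,c,48)[:2] for c in cv2.boxPoints(r)])
print("block",B.round(1).tolist(),B.mean(0),[np.linalg.norm(B[j]-B[j-1]).round(1) for j in range(4)],np.arctan2(*(B[1]-B[0])[::-1]))
c1=cv2.resize(p["image"][200:310,165:260],None,fx=4,fy=4,interpolation=2);c2=cv2.resize(p["image"][200:310,295:390],None,fx=4,fy=4,interpolation=2)
cv2.imwrite("pics/crop.png",np.hstack([c1,c2])[:,:,::-1])
E
python3 fit.py
```

```text
[[525.   79.8]
 [531.1  48.1]
 [517.9  18.3]
 [490.8   0.8]]
axis,yaw [4.76433e+02 5.40430e+01 1.90000e-01] [-0.1  0.1 -0.  -0.1  0.3 -0.1 -0.2  0.1]
console rect [[536.9, 140.6], [564.2, -6.1], [445.0, -29.0], [418.6, 115.4]]
block [[529.9, -144.5], [578.5, -153.0], [560.9, -259.1], [512.6, -249.9]] [ 545.49414197 -201.62506086] [np.float64(106.8), np.float64(49.3), np.float64(107.5), np.float64(49.2)] -0.17395353504188568
```

View pics/crop.png

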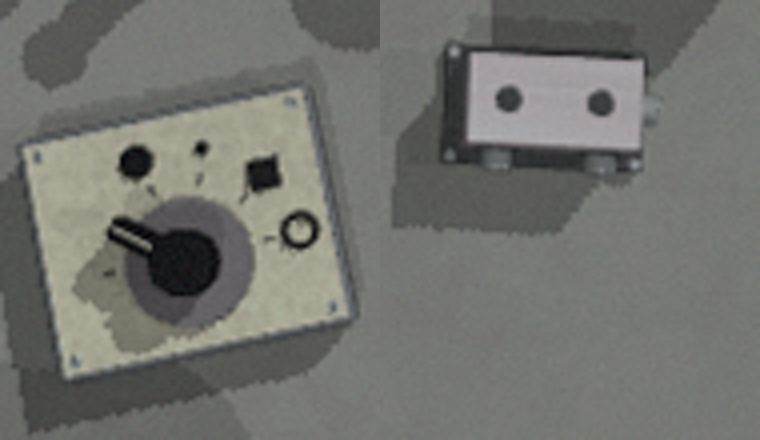

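```bash
cat > fit2.py <<'E'
from h import *
from scipy.optimize import least_squares
p=snap("top"); im=p["image"].astype(int)
g=im.sum(2)/3
print(im[225,315:320].tolist(),im[230,330].tolist(),im[243,320].tolist(),im[255,340].tolist())
b=(g>130).astype(np.uint8);k=np.zeros_like(b);k[205:243,305:360]=b[205:243,305:360]
k=cv2.morphologyEx(k,cv2.MORPH_OPEN,np.ones((5,5),np.uint8))
n,l,st,ce=cv2.connectedComponentsWithStats(k);i=1+st[1:,4].argmax();print(st[i],ce[i])
r=cv2.minAreaRect(np.argwhere(l==i)[:,::-1].astype(np.float32));B=np.array([ray(p,c,48)[:2] for c in cv2.boxPoints(r)])
print(B.round(1).tolist(),B.mean(0),[np.linalg.norm(B[j]-B[j-1]).round(1) for j in range(4)])
C=np.array([[468,50],[643,57],[642,150],[466,140]])
W=np.array([ray(p,[295+(c[0]+.5)/4-.5,200+(c[1]+.5)/4-.5],48)[:2] for c in C])
M=np.array([[22,42],[22,-42],[-22,-42],[-22,42]])
def f(q):
    c,s=np.cos(q[2]),np.sin(q[2]);return (M@np.array([[c,s],[-s,c]])+q[:2]-W).ravel()
s=least_squares(f,[550,-186,0]);print("block",s.x.round(3),f(s.x).round(1))
C=np.array([[447,41],[446,162],[641,172]])
W=np.array([ray(p,[295+(c[0]+.5)/4-.5,200+(c[1]+.5)/4-.5],8)[:2] for c in C]);M=np.array([[30,50],[-30,50],[-30,-50]])
s2=least_squares(f,[550,-186,0]);print("base",s2.x.round(3),f(s2.x).round(1))
x,y,a=s.x;c,sn=np.cos(a),np.sin(a)
for nme,(u,v) in dict(L=(-33,25),R=(-33,-25),E=(0,-53)).items():
    X=[x+c*u-sn*v,y+sn*u+c*v,28];print(nme,np.round(X,1),np.round(proj(p,X),1),(np.array(proj(p,X))-[295,200])*4)
q=snap("scene");im=q["image"].copy()
for u,v,z in[(-33,25,28),(-33,-25,28),(22,42,48),(22,-42,48),(-22,42,48),(-22,-42,48)]:
    cv2.circle(im,tuple(int(round(t*16)) for t in proj(q,[x+c*u-sn*v,y+sn*u+c*v,z])),8,(255,0,0),-1,shift=4)
cv2.imwrite("pics/sc2.png",cv2.resize(im[170:250,300:400],None,fx=7,fy=7)[:,:,::-1])
E
python3 fit2.py
```

```text
[[55, 56, 57], [83, 78, 80], [140, 134, 138], [171, 163, 168], [167, 160, 165]] [169, 164, 167] [89, 93, 88] [88, 91, 85]
[317 213  43  24 861] [338.20092915 224.82810685]
[[529.5, -147.4], [571.7, -150.9], [565.9, -232.1], [523.7, -228.1]] [ 547.68164663 -189.63535333] [np.float64(80.9), np.float64(42.4), np.float64(81.4), np.float64(42.3)]
block [ 5.44042e+02 -3.71119e+02 -7.50000e-02] [ 0.5  0.3 -0.4  0.   0.2 -0.4 -0.3  0. ]
base [ 5.43278e+02 -3.79901e+02 -8.30000e-02] [-0.1  0.5  0.6  1.4 -0.5 -1.9]
L [ 513.  -343.7   28. ] [416.8 241.5] [487.05983508 165.94975408]
R [ 509.3 -393.6   28. ] [442.5 242.8] [590.1578007 171.226819 ]
E [ 540.1 -424.    28. ] [457.  226.6] [648.0335622  106.46224845]
```

View pics/sc2.png

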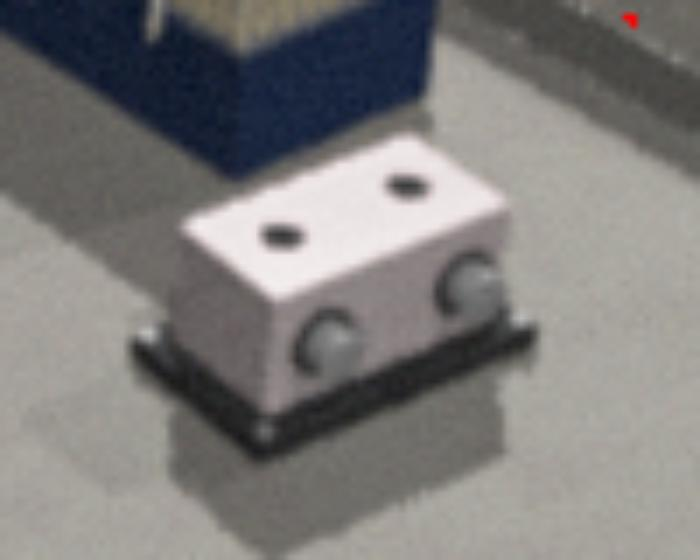

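```bash
sed -i 's/295+(c\[0\]+.5)/295-95+(c[0]+.5)/g; s/\[295,200\])\*4/[200,200])*4/' fit2.py; python3 fit2.py
```

```text
[[53, 52, 52], [79, 74, 77], [136, 130, 134], [172, 164, 166], [166, 160, 163]] [167, 163, 167] [94, 93, 90] [90, 89, 87]
[317 213  43  24 863] [338.15411356 224.797219  ]
[[529.6, -147.2], [571.8, -150.8], [565.8, -232.2], [523.6, -228.1]] [ 547.70858545 -189.56533559] [np.float64(81.2), np.float64(42.4), np.float64(81.7), np.float64(42.3)]
block [ 5.48328e+02 -1.89780e+02 -6.90000e-02] [ 0.3 -0.2 -0.2 -0.3  0.4  0.2 -0.5  0.3]
base [ 5.47876e+02 -1.90584e+02 -7.50000e-02] [-0.4 -0.3  0.3  1.6  0.1 -1.4]
L [ 517.1 -162.6   28. ] [323.6 241.5] [494.22207643 166.19458983]
R [ 513.7 -212.4   28. ] [349.3 242.7] [597.02318302 170.89218845]
E [ 544.7 -242.7   28. ] [364.  226.5] [656.05102468 105.84999023]
```

View pics/sc2.png

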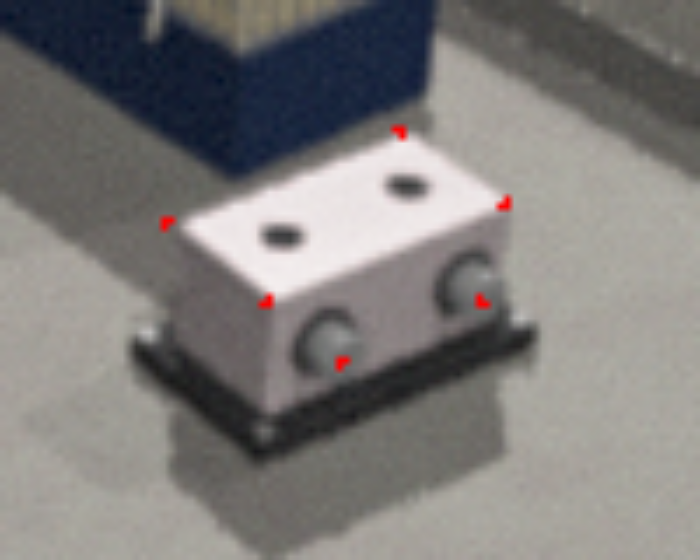

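```bash
cat >> h.py <<'E'
from scipy.spatial.transform import Rotation as Rn
AX=np.array([476.4,54.0]);YAW=.19
BL=np.array([548.1,-189.9]);BY=-.071
def Rpsi(ps): return np.array([[np.cos(ps),np.sin(ps),0],[np.sin(ps),-np.cos(ps),0],[0,0,-1.]])
def bar(d,z,r=29):
    f=YAW+1.5-d; return [*(AX+r*np.array([np.cos(f),np.sin(f)])),z,f+np.pi]
def blk(u,v,z,ps):
    c,s=np.cos(BY),np.sin(BY);return [BL[0]+c*u-s*v,BL[1]+s*u+c*v,z,ps]
def plan(wps,p0=None,R0=None):
    s=robot.sense()
    if p0 is None:p0=s["position"]
    if R0 is None:R0=Rn.from_quat(np.roll(s["tcp_rot"],-1)).as_matrix()
    for w in wps:
        sh=R0.T@(np.array(w[:3])-p0)/250; tu=Rn.from_matrix(R0.T@Rpsi(w[3])).as_rotvec()/(np.pi/2)
        print(np.round(w,2),"->",", ".join("%.3f"%v for v in [*sh,*tu]))
def state():
    s=robot.sense();print("t",round(s["t"],2),"p",s["position"].round(1),"F",s["wrist_force"].round(1),"w",round(s["width"],1),"j",s["joint_positions"].round(2))
E
python3 - <<'E'
from h import *
p=snap("top")
T=ray(p,[193,256.2],67)[:2]-AX;print("tip r,ang,d",np.linalg.norm(T),1.69-np.arctan2(T[1],T[0]))
plan([[300,340,200,3.3],[330,300,200,3.5],bar(.6,120),bar(.6,65)])
E
```

```text
tip r,ang,d 35.7349568171232 0.6357191844717573
[300.  340.  200.    3.3] -> -0.727, -0.538, 0.151, -0.000, 0.000, -0.299
[330.  300.  200.    3.5] -> -0.890, -0.654, 0.151, -0.000, 0.000, -0.426
[489.81  79.71 120.     4.23] -> -1.768, -1.297, 0.471, -0.000, 0.000, -0.892
[489.81  79.71  65.     4.23] -> -1.768, -1.297, 0.691, -0.000, 0.000, -0.892
```

>>> jog_arm --targets '[-0.89, -0.654, 0.15, 0, 0, -0.426, -0.89, -0.654, 0.15, 0, 0, -0.426, -0.89, -0.654, 0.15, 0, 0, -0.426, -0.89, -0.654, 0.15, 0, 0, -0.426, -0.89, -0.654, 0.15, 0, 0, -0.426, -0.89, -0.654, 0.15, 0, 0, -0.426, -0.89, -0.654, 0.15, 0, 0, -0.426, -0.89, -0.654, 0.15, 0, 0, -0.426, -0.89, -0.654, 0.15, 0, 0, -0.426, -0.89, -0.654, 0.15, 0, 0, -0.426]' --fingers 0.7

```text
t: 2.55
position: [329.3, 301.2, 200.4]
tcp_rot: [0.0, -0.179, 0.984, 0.0]
wrist_force: [0.0, 0.7, 0.5]
width: 28.3
gripper_force: 0.0
```

```bash
python3 -c "
from h import *
state();plan([bar(.6,120),bar(.6,65)])"
```

```text
t 2.55 p [329.3 301.2 200.4] F [0.  0.7 0.5] w 28.3 j [ 0.49  0.1   1.83  0.    1.21 -1.44]
[489.81  79.71 120.     4.23] -> -0.288, -1.055, 0.321, 0.000, 0.000, -0.465
[489.81  79.71  65.     4.23] -> -0.288, -1.056, 0.541, 0.000, 0.000, -0.465
```

>>> jog_arm --targets '[-0.27, -0.99, 0.32, 0, 0, -0.465, -0.27, -0.99, 0.32, 0, 0, -0.465, -0.27, -0.99, 0.32, 0, 0, -0.465, -0.27, -0.99, 0.32, 0, 0, -0.465, -0.27, -0.99, 0.32, 0, 0, -0.465, -0.27, -0.99, 0.32, 0, 0, -0.465, -0.27, -0.99, 0.32, 0, 0, -0.465, -0.27, -0.99, 0.32, 0, 0, -0.465, -0.27, -0.99, 0.32, 0, 0, -0.465, -0.27, -0.99, 0.32, 0, 0, -0.465]'

```text
t: 3.55
position: [479.4, 93.6, 120.6]
tcp_rot: [0.0, -0.519, 0.855, -0.0]
wrist_force: [0.4, 0.5, -0.6]
width: 27.6
gripper_force: 0.0
```

```bash
python3 -c "
from h import *
state();plan([bar(.6,105),bar(.6,65)])"
```

```text
t 3.55 p [479.4  93.6 120.6] F [ 0.4  0.5 -0.6] w 27.6 j [-0.04  0.26  1.84  0.    1.04 -2.7 ]
[489.81  79.71 105.     4.23] -> 0.030, -0.062, 0.063, -0.000, 0.000, 0.001
[489.81  79.71  65.     4.23] -> 0.030, -0.062, 0.223, -0.000, 0.000, 0.001
```

>>> jog_arm --targets '[0.03, -0.062, 0.06, 0, 0, 0, 0.03, -0.062, 0.06, 0, 0, 0, 0.03, -0.062, 0.1, 0, 0, 0, 0.03, -0.062, 0.14, 0, 0, 0, 0.03, -0.062, 0.18, 0, 0, 0, 0.03, -0.062, 0.22, 0, 0, 0, 0.03, -0.062, 0.22, 0, 0, 0]'

```text
t: 4.25
position: [488.9, 78.2, 63.5]
tcp_rot: [-0.001, -0.518, 0.855, 0.001]
wrist_force: [0.5, 0.0, 0.2]
width: 28.2
gripper_force: 0.0
```

>>> jog_arm --targets '[0, 0, 0, 0, 0, 0, 0, 0, 0, 0, 0, 0, 0, 0, 0, 0, 0, 0, 0, 0, 0, 0, 0, 0]' --fingers 0.83

```text
t: 4.65
position: [490.6, 77.9, 65.5]
tcp_rot: [0.0, -0.518, 0.855, -0.0]
wrist_force: [0.4, 0.6, 0.4]
width: 15.8
gripper_force: 0.0
```

```bash
python3 -c "
from h import *
state();p=snap('top','t3.png');q=snap('scene');cv2.imwrite('pics/c3.png',np.hstack([cv2.resize(i[200:320,a:a+100],None,fx=4,fy=4) for i,a in((p['image'],160),(q['image'],210))])[:,:,::-1])
plan([bar(.6+.1*k,65) for k in range(0,7)])"
```

```text
t 4.65 p [490.6  77.9  65.5] F [0.4 0.6 0.4] w 15.8 j [-0.07  0.35  1.88 -0.    0.91 -2.73]
[489.81  79.71  65.     4.23] -> -0.005, 0.006, 0.002, -0.000, 0.000, -0.001
[492.31  78.24  65.     4.13] -> -0.004, -0.006, 0.002, -0.000, 0.000, 0.063
[494.65  76.54  65.     4.03] -> -0.003, -0.017, 0.002, -0.000, 0.000, 0.126
[496.81  74.6   65.     3.93] -> 0.000, -0.029, 0.002, -0.000, 0.000, 0.190
[498.77  72.46  65.     3.83] -> 0.004, -0.040, 0.002, -0.000, 0.000, 0.254
[500.5   70.13  65.     3.73] -> 0.009, -0.050, 0.002, -0.000, 0.000, 0.317
[501.99  67.65  65.     3.63] -> 0.015, -0.060, 0.002, -0.000, 0.000, 0.381
```

View pics/c3.png

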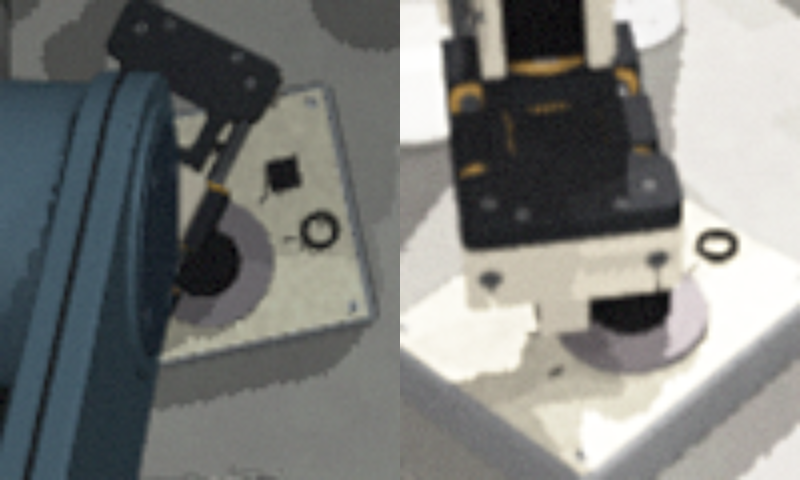

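The fingers straddle the bar with no contact force. Turning to 1.2.

>>> jog_arm --targets '[-0.004, 0, 0.002, 0, 0, 0.031, -0.004, -0.006, 0.002, 0, 0, 0.063, -0.003, -0.012, 0.002, 0, 0, 0.095, -0.003, -0.017, 0.002, 0, 0, 0.126, -0.001, -0.023, 0.002, 0, 0, 0.158, 0, -0.029, 0.002, 0, 0, 0.19, 0.002, -0.035, 0.002, 0, 0, 0.222, 0.004, -0.04, 0.002, 0, 0, 0.254, 0.006, -0.045, 0.002, 0, 0, 0.285, 0.009, -0.05, 0.002, 0, 0, 0.317, 0.012, -0.055, 0.002, 0, 0, 0.35, 0.015, -0.06, 0.002, 0, 0, 0.381, 0.015, -0.06, 0.002, 0, 0, 0.381, 0.015, -0.06, 0.002, 0, 0, 0.381, 0.015, -0.06, 0.002, 0, 0, 0.381]'

```text
t: 6.25
position: [501.9, 67.7, 64.7]
tcp_rot: [0.0, -0.243, 0.97, -0.0]
wrist_force: [-0.2, 0.0, 0.9]
width: 15.4
gripper_force: 0.0
```

```bash
python3 -c "
from h import *
state();plan([bar(1.2,65),bar(1.2,140)])"
```

```text
t 6.25 p [501.9  67.7  64.7] F [-0.2  0.   0.9] w 15.4 j [-0.09  0.37  1.86 -0.    0.92 -2.15]
[501.99  67.65  65.     3.63] -> -0.000, -0.000, -0.001, -0.000, 0.000, 0.001
[501.99  67.65 140.     3.63] -> -0.000, -0.000, -0.301, -0.000, 0.000, 0.001
```

>>> jog_arm --targets '[0, 0, -0.1, 0, 0, 0, 0, 0, -0.2, 0, 0, 0, 0, 0, -0.3, 0, 0, 0, 0, 0, -0.34, 0, 0, 0, 0, 0, -0.34, 0, 0, 0]' --fingers 0.78

```text
t: 6.75
position: [502.8, 67.7, 150.9]
tcp_rot: [0.002, -0.243, 0.97, -0.001]
wrist_force: [-0.2, -0.6, -1.4]
width: 20.3
gripper_force: 0.0
```

```bash
python3 -c "
from h import *
state();q=snap('scene')
g=ray(q,[333.6,195.4],0);print(g.round())
for z in(60,80,90,100,110,120):print(z,np.round(proj(q,[g[0],g[1],z]),1))
P=np.pi+BY
plan([blk(-100,25,150,P),blk(-60,25,100,P)])"
```

```text
t 6.75 p [502.8  67.7 150.9] F [-0.2 -0.6 -1.4] w 20.3 j [-0.09  0.26  1.76 -0.    1.12 -2.15]
[ 628. -230.    0.]
60 [335.3 171.2]
80 [335.8 162.7]
90 [336.1 158.4]
100 [336.4 154. ]
110 [336.8 149.6]
120 [337.1 145.1]
[ 450.13 -157.87  150.      3.07] -> 0.608, -0.698, -0.001, -0.000, 0.001, 0.357
[ 490.02 -160.71  100.      3.07] -> 0.473, -0.783, 0.199, -0.000, 0.001, 0.357
```

>>> jog_arm --targets '[0.608, -0.698, 0, 0, 0, 0.357, 0.608, -0.698, 0, 0, 0, 0.357, 0.608, -0.698, 0, 0, 0, 0.357, 0.608, -0.698, 0, 0, 0, 0.357, 0.608, -0.698, 0, 0, 0, 0.357, 0.608, -0.698, 0, 0, 0, 0.357, 0.608, -0.698, 0, 0, 0, 0.357, 0.608, -0.698, 0, 0, 0, 0.357, 0.608, -0.698, 0, 0, 0, 0.357]' --fingers 1

```text
t: 7.7
position: [449.9, -156.4, 149.2]
tcp_rot: [-0.0, 0.034, 0.999, 0.0]
wrist_force: [-1.0, -0.0, -0.3]
width: 1.0
gripper_force: 0.0
```

```bash
python3 -c "
from h import *
state();p=snap('top');q=snap('scene')
cv2.imwrite('pics/c4.png',np.hstack([cv2.resize(i[b:b+120,a:a+100],None,fx=4,fy=4) for i,a,b in((p['image'],160,200),(q['image'],290,130))])[:,:,::-1])
P=np.pi+BY
plan([blk(-60,25,100,P),blk(-55,25,39,P),blk(-45,25,39,P)])"
```

```text
t 7.7 p [ 449.9 -156.4  149.2] F [-1.  -0.  -0.3] w 1.0 j [-0.57  0.21  1.83  0.    1.1  -2.07]
[ 490.02 -160.71  100.      3.07] -> -0.161, -0.006, 0.198, 0.000, -0.000, 0.002
[ 495.01 -161.06   39.      3.07] -> -0.181, -0.006, 0.442, 0.000, -0.000, 0.002
[ 504.99 -161.77   39.      3.07] -> -0.221, -0.006, 0.442, 0.000, -0.000, 0.002
```

View pics/c4.png

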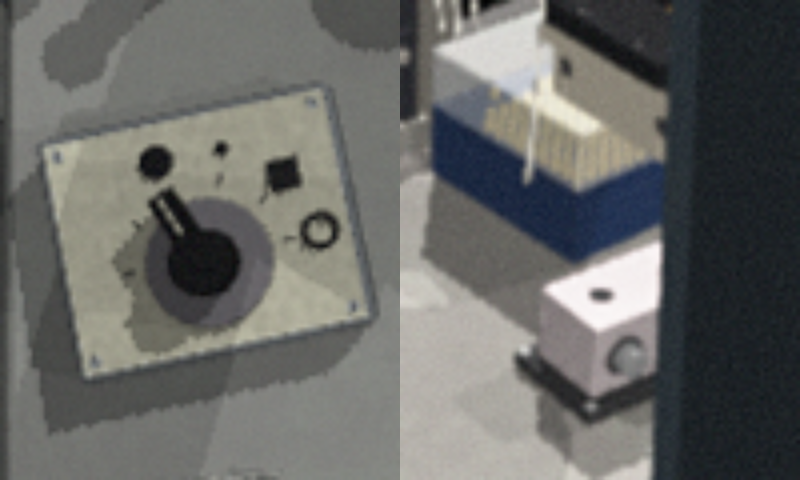

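The pointer now stands at the disc. The box is about 75 mm high, so the gripper body clears it. Next, the left stud.

>>> jog_arm --targets '[-0.16, -0.006, 0.2, 0, 0, 0, -0.16, -0.006, 0.2, 0, 0, 0, -0.17, -0.006, 0.35, 0, 0, 0, -0.18, -0.006, 0.44, 0, 0, 0, -0.18, -0.006, 0.44, 0, 0, 0, -0.21, -0.006, 0.44, 0, 0, 0, -0.22, -0.006, 0.44, 0, 0, 0, -0.22, -0.006, 0.44, 0, 0, 0, -0.22, -0.006, 0.44, 0, 0, 0]'

```text
t: 8.7
position: [505.3, -163.5, 40.8]
tcp_rot: [0.001, 0.035, 0.999, -0.001]
wrist_force: [0.1, -0.4, -0.3]
width: 0.2
gripper_force: 0.0
```

>>> jog_arm --targets '[-0.004, 0, 0, 0, 0, 0, -0.008, 0, 0, 0, 0, 0, -0.012, 0, 0, 0, 0, 0, -0.016, 0, 0, 0, 0, 0, -0.016, 0, 0, 0, 0, 0, -0.016, 0, 0, 0, 0, 0]'

```text
t: 9.3
position: [508.6, -163.4, 39.6]
tcp_rot: [-0.0, 0.035, 0.999, 0.0]
wrist_force: [-0.5, -0.2, 0.2]
width: 0.4
gripper_force: 0.0
```

```bash
python3 -c "
from h import *
import time
for i in range(5):
  q=snap('scene');state()
c=q['image'][170:250,300:400];cv2.imwrite('pics/c5.png',cv2.resize(c,None,fx=6,fy=6)[:,:,::-1])"
```

```text
t 9.35 p [ 508.6 -163.4   39.6] F [ 1.3 -0.   0.7] w 0.7 j [-0.52  0.45  1.81  0.    0.89 -2.02]
t 9.4 p [ 508.7 -163.4   39.6] F [ 0.8  0.1 -0.7] w 0.4 j [-0.52  0.45  1.81  0.    0.89 -2.02]
t 9.45 p [ 508.7 -163.4   39.6] F [-0.3 -0.7 -0.6] w 0.4 j [-0.52  0.45  1.81 -0.    0.89 -2.02]
t 9.5 p [ 508.7 -163.4   39.6] F [ 0.3  0.  -0.2] w 0.4 j [-0.52  0.45  1.81  0.    0.89 -2.02]
t 9.55 p [ 508.7 -163.4   39.6] F [ 0.4  0.1 -0.6] w 0.2 j [-0.52  0.45  1.81 -0.    0.89 -2.02]
```

View pics/c5.png

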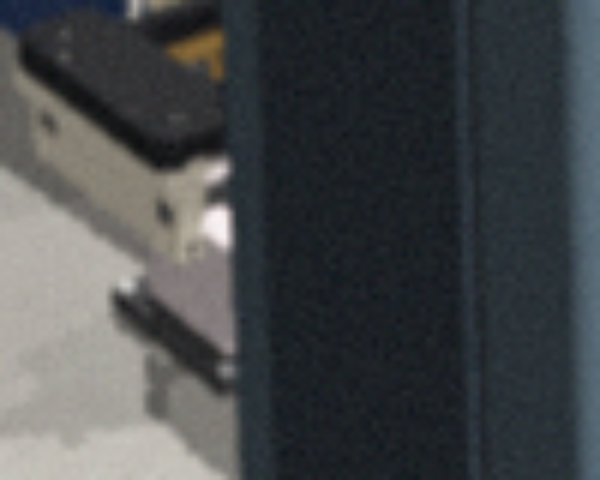

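The stud is hidden by the arm, so I'll rely on force. There is no contact yet.

>>> jog_arm --targets '[-0.004, 0, 0, 0, 0, 0, -0.008, 0, 0, 0, 0, 0, -0.012, 0, 0, 0, 0, 0, -0.012, 0, 0, 0, 0, 0]'

```text
t: 9.95
position: [511.4, -163.6, 39.6]
tcp_rot: [-0.0, 0.035, 0.999, 0.0]
wrist_force: [-1.5, -0.4, 0.8]
width: 0.7
gripper_force: 1.2
```

```bash
cat > fm.py <<'E'
from h import *
F=[]
for i in range(12): snap("top");F.append(robot.sense()["wrist_force"])
c,s=np.cos(BY),np.sin(BY);p=robot.sense()["position"][:2]-BL
print("F",np.mean(F,0).round(2),"block uv",round(c*p[0]+s*p[1],2),round(-s*p[0]+c*p[1],2));state()
E
python3 fm.py
```

```text
F [-2.41 -0.31  1.2 ] block uv -38.28 23.64
t 10.55 p [ 511.6 -163.6   39.6] F [-2.8 -0.8  2.2] w 0.5 j [-0.52  0.45  1.8  -0.    0.89 -2.02]
```

>>> jog_arm --targets '[-0.004, 0, 0, 0, 0, 0, -0.008, 0, 0, 0, 0, 0, -0.01, 0, 0, 0, 0, 0, -0.01, 0, 0, 0, 0, 0]'

```text
t: 10.95
position: [514.0, -163.8, 39.6]
tcp_rot: [-0.0, 0.035, 0.999, 0.0]
wrist_force: [-4.0, 0.3, 1.8]
width: 0.3
gripper_force: 1.8
```

```bash
python3 fm.py
```

```text
F [-3.8  -0.28  1.18] block uv -35.77 23.66
t 11.55 p [ 514.1 -163.8   39.6] F [-3.8 -0.8  1. ] w 0.7 j [-0.52  0.45  1.8  -0.    0.89 -2.02]
```

Left stud force rose by about 0.55 N/mm to 3.8 N, so it gave about 5 mm. Backing off, then the right stud.

>>> jog_arm --targets '[0.02, 0, 0, 0, 0, 0, 0.04, 0, 0, 0, 0, 0, 0.056, 0, 0, 0, 0, 0, 0.056, 0, 0, 0, 0, 0, 0.056, -0.1, 0, 0, 0, 0, 0.056, -0.195, 0, 0, 0, 0, 0.056, -0.195, 0, 0, 0, 0, 0.056, -0.195, 0, 0, 0, 0, 0.04, -0.195, 0, 0, 0, 0, 0.03, -0.195, 0, 0, 0, 0, 0.022, -0.195, 0, 0, 0, 0, 0.016, -0.195, 0, 0, 0, 0, 0.012, -0.195, 0, 0, 0, 0, 0.008, -0.195, 0, 0, 0, 0, 0.004, -0.195, 0, 0, 0, 0, 0, -0.195, 0, 0, 0, 0, 0, -0.195, 0, 0, 0, 0]'

```text
t: 13.25
position: [510.3, -211.9, 39.4]
tcp_rot: [-0.001, 0.035, 0.999, 0.0]
wrist_force: [-2.7, 3.5, 0.2]
width: 0.2
gripper_force: 1.7
```

```bash
python3 fm.py
```

```text
F [-3.56  3.2  -0.24] block uv -35.91 -24.99
t 13.85 p [ 510.5 -212.3   39.4] F [-3.8  3.  -1.2] w 0.6 j [-0.6   0.47  1.76  0.    0.91 -2.1 ]
```

>>> jog_arm --targets '[-0.003, 0, 0, 0, 0, 0, -0.003, 0, 0, 0, 0, 0]'

```text
t: 14.05
position: [511.3, -212.3, 39.4]
tcp_rot: [-0.0, 0.035, 0.999, 0.0]
wrist_force: [-2.6, 3.0, -1.9]
width: 0.9
gripper_force: 2.0
```

```bash
python3 fm.py
```

```text
F [-3.91  2.83 -2.15] block uv -35.01 -25.19
t 14.65 p [ 511.4 -212.5   39.6] F [-4.2  2.2 -2.9] w 0.3 j [-0.6   0.47  1.76 -0.    0.91 -2.1 ]
```

```bash
python3 -c "
from h import *
P=np.pi+BY;Q=np.pi/2+BY
plan([blk(-60,-25,39.5,P),blk(-60,-40,100,P),blk(0,-90,100,Q),blk(0,-90,39.5,Q),blk(0,-66,39.5,Q)])"
```

```text
[ 486.48 -210.58   39.5     3.07] -> 0.100, 0.001, 0.000, -0.000, -0.000, 0.000
[ 485.41 -225.54  100.      3.07] -> 0.100, -0.059, -0.242, -0.000, -0.000, 0.000
[ 541.72 -279.67  100.      1.5 ] -> -0.140, -0.259, -0.242, -0.000, -0.000, 1.000
[ 541.72 -279.67   39.5     1.5 ] -> -0.140, -0.259, 0.000, -0.000, -0.000, 1.000
[ 543.42 -255.73   39.5     1.5 ] -> -0.140, -0.163, 0.000, -0.000, -0.000, 1.000
```

>>> jog_arm --targets '[0.03, 0, 0, 0, 0, 0, 0.1, 0, 0, 0, 0, 0, 0.1, 0, -0.04, 0, 0, 0, 0.1, -0.059, -0.242, 0, 0, 0.1, 0.1, -0.15, -0.242, 0, 0, 0.2, 0, -0.259, -0.242, 0, 0, 0.3, -0.14, -0.259, -0.242, 0, 0, 0.4, -0.14, -0.259, -0.242, 0, 0, 0.5, -0.14, -0.259, -0.242, 0, 0, 0.6, -0.14, -0.259, -0.242, 0, 0, 0.7, -0.14, -0.259, -0.242, 0, 0, 0.8, -0.14, -0.259, -0.242, 0, 0, 0.9, -0.14, -0.259, -0.242, 0, 0, 1.0, -0.14, -0.259, -0.242, 0, 0, 1.0, -0.14, -0.259, -0.242, 0, 0, 1.0, -0.14, -0.259, -0.12, 0, 0, 1.0, -0.14, -0.259, 0, 0, 0, 1.0, -0.14, -0.259, 0, 0, 0, 1.0, -0.14, -0.2, 0, 0, 0, 1.0, -0.14, -0.165, 0, 0, 0, 1.0]'

```text
t: 16.65
position: [544.7, -255.6, 41.4]
tcp_rot: [0.001, 0.731, 0.682, 0.0]
wrist_force: [0.1, -0.3, 0.1]
width: 0.7
gripper_force: 0.0
```

```bash
python3 fm.py; python3 -c "
from h import *
Q=np.pi/2+BY
q=snap('scene');c=q['image'][160:240,290:400];cv2.imwrite('pics/c6.png',cv2.resize(c,None,fx=6,fy=6)[:,:,::-1])
plan([blk(0,v,39.5,Q) for v in (-61,-57,-56,-55.5)])"
```

```text
F [ 0.09  0.16 -0.13] block uv 0.02 -66.6
t 17.25 p [ 543.4 -256.3   39.6] F [ 0.1 -0.  -0.3] w 0.2 j [-0.63  0.54  1.64 -0.    0.96 -0.56]
[ 543.77 -250.75   39.5     1.5 ] -> 0.022, -0.000, 0.000, -0.000, -0.000, 0.000
[ 544.06 -246.76   39.5     1.5 ] -> 0.038, -0.000, 0.000, -0.000, -0.000, 0.000
[ 544.13 -245.76   39.5     1.5 ] -> 0.042, -0.000, 0.000, -0.000, -0.000, 0.000
[ 544.16 -245.26   39.5     1.5 ] -> 0.044, -0.000, 0.000, -0.000, -0.000, 0.000
```

View pics/c6.png

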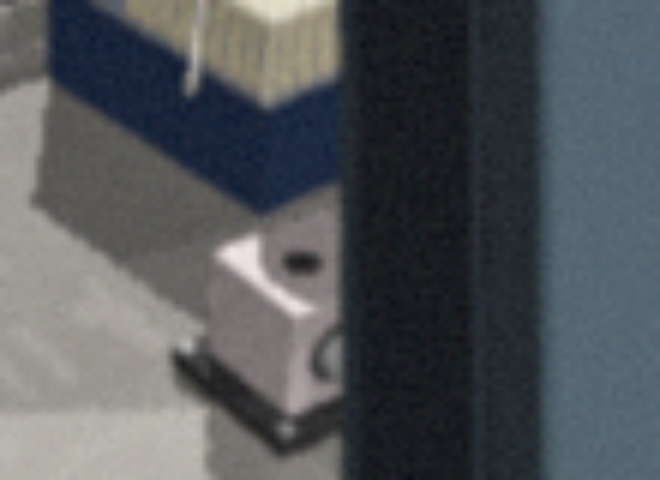

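The block stands undisturbed, with the stud hidden behind the arm. Pushing the end stud slowly.

>>> jog_arm --targets '[0.01, 0, 0, 0, 0, 0, 0.018, 0, 0, 0, 0, 0, 0.022, 0, 0, 0, 0, 0, 0.026, 0, 0, 0, 0, 0, 0.03, 0, 0, 0, 0, 0, 0.034, 0, 0, 0, 0, 0, 0.036, 0, 0, 0, 0, 0, 0.036, 0, 0, 0, 0, 0]'

```text
t: 18.1
position: [544.1, -247.4, 39.6]
tcp_rot: [0.0, 0.732, 0.682, -0.0]
wrist_force: [-1.1, -4.4, -1.4]
width: 0.3
gripper_force: 2.0
```

```bash
python3 fm.py
```

```text
F [-0.46 -4.02 -2.79] block uv 0.06 -57.39
t 18.7 p [ 544.1 -247.2   39.6] F [-0.3 -4.  -2.8] w 0.2 j [-0.61  0.54  1.65 -0.    0.96 -0.54]
```

End stud reached 4.0 N, so it gave over 4 mm. Retracting and returning to the console.

>>> jog_arm --targets '[-0.03, 0, 0, 0, 0, 0, -0.09, 0, 0, 0, 0, 0, -0.11, 0, -0.05, 0, 0, 0, -0.11, 0, -0.25, 0, 0, 0, -0.11, 0, -0.45, 0, 0, 0, -0.11, 0, -0.45, 0, 0, 0, 0.05, -0.1, -0.45, 0, 0, -0.09, 0.25, -0.2, -0.45, 0, 0, -0.18, 0.45, -0.2, -0.45, 0, 0, -0.27, 0.65, -0.2, -0.45, 0, 0, -0.36, 0.8, -0.2, -0.45, 0, 0, -0.45, 0.8, -0.2, -0.45, 0, 0, -0.54, 0.8, -0.2, -0.45, 0, 0, -0.63, 0.8, -0.2, -0.45, 0, 0, -0.72, 0.8, -0.2, -0.45, 0, 0, -0.81, 0.8, -0.2, -0.45, 0, 0, -0.9, 0.8, -0.2, -0.45, 0, 0, -0.9, 0.8, -0.2, -0.45, 0, 0, -0.9]' --fingers 1

```text
t: 20.5
position: [508.4, -44.2, 152.6]
tcp_rot: [0.0, 0.116, 0.993, 0.0]
wrist_force: [-0.1, 0.3, 1.2]
width: 0.1
gripper_force: 0.0
```

```bash
python3 -c "
from h import *
state();plan([bar(1.2,130),bar(1.2,65)])"
```

```text
t 20.5 p [508.4 -44.2 152.6] F [-0.1  0.3  1.2] w 0.1 j [-0.31  0.26  1.75  0.    1.13 -1.65]
[501.99  67.65 130.     3.63] -> 0.128, 0.430, 0.091, 0.000, 0.000, -0.459
[501.99  67.65  65.     3.63] -> 0.128, 0.430, 0.351, 0.000, 0.000, -0.459
```

>>> jog_arm --targets '[0.128, 0.43, 0.05, 0, 0, -0.459, 0.128, 0.43, 0.05, 0, 0, -0.459, 0.128, 0.43, 0.05, 0, 0, -0.459, 0.128, 0.43, 0.05, 0, 0, -0.459, 0.128, 0.43, 0.05, 0, 0, -0.459, 0.128, 0.43, 0.09, 0, 0, -0.459, 0.128, 0.43, 0.15, 0, 0, -0.459, 0.128, 0.43, 0.2, 0, 0, -0.459, 0.128, 0.43, 0.25, 0, 0, -0.459, 0.128, 0.43, 0.3, 0, 0, -0.459, 0.128, 0.43, 0.35, 0, 0, -0.459, 0.128, 0.43, 0.35, 0, 0, -0.459]' --fingers 0.7

```text
t: 21.7
position: [500.0, 67.9, 62.6]
tcp_rot: [-0.002, -0.244, 0.97, 0.001]
wrist_force: [-0.2, -0.7, 0.7]
width: 27.8
gripper_force: 0.0
```

>>> jog_arm --targets '[0, 0, 0, 0, 0, 0, 0, 0, 0, 0, 0, 0, 0, 0, 0, 0, 0, 0, 0, 0, 0, 0, 0, 0]' --fingers 0.83

```text
t: 22.1
position: [501.8, 67.8, 65.2]
tcp_rot: [0.001, -0.244, 0.97, -0.0]
wrist_force: [-0.4, -0.2, 0.3]
width: 15.8
gripper_force: 0.0
```

```bash
python3 -c "
from h import *
state();plan([bar(1.2+.1*k,65) for k in range(0,19)])"
```

```text
t 22.1 p [501.8  67.8  65.2] F [-0.4 -0.2  0.3] w 15.8 j [-0.09  0.37  1.86  0.    0.91 -2.15]
[501.99  67.65  65.     3.63] -> -0.000, -0.001, 0.001, -0.000, 0.001, 0.002
[503.22  65.03  65.     3.53] -> 0.000, -0.013, 0.001, -0.000, 0.001, 0.066
[504.19  62.29  65.     3.43] -> 0.002, -0.024, 0.001, -0.000, 0.001, 0.129
[504.88  59.48  65.     3.33] -> 0.005, -0.035, 0.001, -0.000, 0.001, 0.193
[505.28  56.61  65.     3.23] -> 0.009, -0.046, 0.001, -0.000, 0.001, 0.257
[505.4   53.71  65.     3.13] -> 0.014, -0.056, 0.001, -0.000, 0.001, 0.320
[505.22  50.82  65.     3.03] -> 0.020, -0.066, 0.001, -0.000, 0.001, 0.384
[504.76  47.95  65.     2.93] -> 0.027, -0.076, 0.001, -0.000, 0.001, 0.448
[504.02  45.15  65.     2.83] -> 0.035, -0.084, 0.001, -0.000, 0.001, 0.511
[503.    42.44  65.     2.73] -> 0.044, -0.092, 0.001, -0.000, 0.001, 0.575
[501.71  39.84  65.     2.63] -> 0.053, -0.098, 0.001, -0.000, 0.001, 0.639
[500.17  37.39  65.     2.53] -> 0.063, -0.104, 0.001, -0.000, 0.001, 0.702
[498.39  35.1   65.     2.43] -> 0.074, -0.109, 0.001, 0.000, 0.001, 0.766
[496.4   33.    65.     2.33] -> 0.085, -0.112, 0.001, 0.000, 0.001, 0.830
[494.2   31.1   65.     2.23] -> 0.096, -0.115, 0.001, 0.000, 0.001, 0.893
[491.82  29.44  65.     2.13] -> 0.108, -0.116, 0.001, 0.000, 0.001, 0.957
[489.3   28.02  65.     2.03] -> 0.120, -0.116, 0.001, 0.000, 0.001, 1.021
[486.64  26.87  65.     1.93] -> 0.131, -0.116, 0.001, 0.000, 0.001, 1.084
[483.88  25.98  65.     1.83] -> 0.142, -0.113, 0.001, 0.000, 0.001, 1.148
```

>>> jog_arm --targets '[0, -0.013, 0, 0, 0, 0.066, 0.002, -0.024, 0, 0, 0, 0.129, 0.005, -0.035, 0, 0, 0, 0.193, 0.009, -0.046, 0, 0, 0, 0.257, 0.014, -0.056, 0, 0, 0, 0.32, 0.02, -0.066, 0, 0, 0, 0.384, 0.02, -0.066, 0, 0, 0, 0.384, 0.027, -0.076, 0, 0, 0, 0.448, 0.035, -0.084, 0, 0, 0, 0.511, 0.044, -0.092, 0, 0, 0, 0.575, 0.053, -0.098, 0, 0, 0, 0.639, 0.063, -0.104, 0, 0, 0, 0.702, 0.074, -0.109, 0, 0, 0, 0.766, 0.074, -0.109, 0, 0, 0, 0.766, 0.074, -0.109, 0, 0, 0, 0.766]'

```text
t: 23.6
position: [497.8, 35.1, 64.7]
tcp_rot: [-0.0, 0.346, 0.938, -0.0]
wrist_force: [-0.7, 0.1, -1.1]
width: 15.8
gripper_force: 0.0
```

```bash
python3 -c "
from h import *
state();plan([bar(2.4+.1*k,65) for k in range(0,8)]+[bar(3,140)])"
```

```text
t 23.6 p [497.8  35.1  64.7] F [-0.7  0.1 -1.1] w 15.8 j [-0.15  0.36  1.87 -0.    0.91 -1.02]
[498.39  35.1   65.     2.43] -> -0.002, 0.002, -0.001, -0.000, -0.000, 0.003
[496.4   33.    65.     2.33] -> -0.001, -0.010, -0.001, -0.000, -0.000, 0.066
[494.2   31.1   65.     2.23] -> 0.001, -0.021, -0.001, -0.000, -0.000, 0.130
[491.82  29.44  65.     2.13] -> 0.004, -0.033, -0.001, -0.000, -0.000, 0.194
[489.3   28.02  65.     2.03] -> 0.008, -0.044, -0.001, -0.000, -0.000, 0.257
[486.64  26.87  65.     1.93] -> 0.013, -0.054, -0.001, -0.000, -0.000, 0.321
[483.88  25.98  65.     1.83] -> 0.019, -0.064, -0.001, -0.000, -0.000, 0.385
[481.04  25.37  65.     1.73] -> 0.026, -0.073, -0.001, -0.000, -0.000, 0.448
[483.88  25.98 140.     1.83] -> 0.019, -0.064, -0.301, -0.000, -0.000, 0.385
```

>>> jog_arm --targets '[-0.001, -0.01, 0, 0, 0, 0.066, 0.001, -0.021, 0, 0, 0, 0.13, 0.004, -0.033, 0, 0, 0, 0.194, 0.008, -0.044, 0, 0, 0, 0.257, 0.013, -0.054, 0, 0, 0, 0.321, 0.019, -0.064, 0, 0, 0, 0.385, 0.019, -0.064, 0, 0, 0, 0.385, 0.019, -0.064, 0, 0, 0, 0.385, 0.019, -0.064, 0, 0, 0, 0.385]'

```text
t: 24.5
position: [484.1, 26.0, 64.7]
tcp_rot: [0.0, 0.61, 0.793, -0.0]
wrist_force: [-0.2, -0.7, 0.3]
width: 16.1
gripper_force: 0.0
```

>>> jog_arm --targets '[0, 0, 0, 0, 0, 0, 0, 0, 0, 0, 0, 0, 0, 0, -0.1, 0, 0, 0, 0, 0, -0.2, 0, 0, 0, 0, 0, -0.35, 0, 0, 0, 0, 0, -0.5, 0, 0, 0, 0.3, 0, -0.5, 0, 0, 0, 0.5, 0.4, -0.5, 0, 0, 0, 0.5, 0.7, -0.5, 0, 0, 0, 0.5, 0.7, -0.5, 0, 0, 0, 0.5, 0.7, -0.5, 0, 0, 0, 0.5, 0.7, -0.5, 0, 0, 0, 0.5, 0.7, -0.5, 0, 0, 0]' --fingers 0.72

```text
t: 25.8
position: [621.2, 191.6, 188.3]
tcp_rot: [-0.001, 0.61, 0.792, -0.001]
wrist_force: [0.0, -0.3, -0.2]
width: 26.2
gripper_force: 0.0
```

```bash
python3 -c "
from h import *
state();p=snap('top');cv2.imwrite('pics/end.png',cv2.resize(p['image'][110:310,150:410],None,fx=3,fy=3)[:,:,::-1])"
```

```text
t 25.8 p [621.2 191.6 188.3] F [ 0.  -0.3 -0.2] w 26.2 j [ 0.13  0.47  1.34 -0.    1.33 -0.13]
```

View pics/end.png

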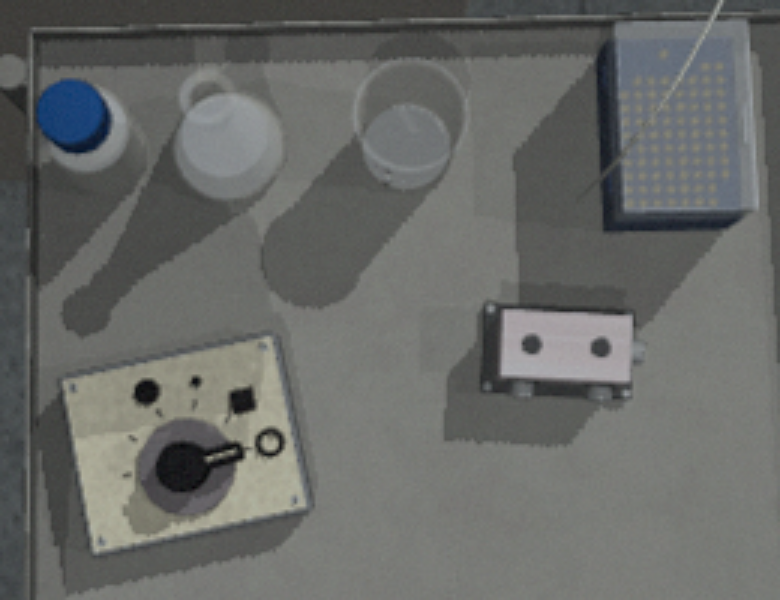

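The pointer is at the ring (270,442 in the crop). The studs are out and the glassware stands where it was, so I'm handing in.

```bash
python3 -c "
from station import robot
print(robot.job_done())"
```

```text
the job is handed in; nothing more can be done
None
```

The job is handed in: I set the selector to the disc, pushed the left, right and end studs in that order about 5 mm each (judged by force, as the arm hid them), then left the selector at the ring with the glassware and bottle undisturbed, in about 26 s.

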